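# Set the sorting chute to feed the cotter rings

## Robot

A 6-joint arm with a two-finger parallel gripper is mounted at the origin on the work surface. World frame = base frame: x ahead of the robot, y to its left, z up, the work surface at z = 0. Lengths are in m, angles in rad, forces in N, time in s.
With the tool pointing down it reaches from about 0.325 to 0.775 m from the base axis. Payload 5.5 kg.
Tool frame: the origin (TCP) lies on the centre line of the jaws, within the pads' length; the fingertips stand 25 mm ahead of it and the grasp point (between the pads) lies 6 mm ahead of it; x points along the fingers, y is the direction in which the jaws open and shut, and the axes are right-handed (so a half turn about x gives the same grasp; the last joint's range is limited). The gripper opens to 85 mm and grips with 20 to 120 N. Pads are 22 mm wide; open, the fingers measure 114 mm over their backs; the gripper's body (76 mm by 85 mm) begins 54 mm behind the grasp point. The pads swing forward as they close: fully open they stand 13 mm farther back than shut.
Start: joints at [-1.295, 0.091, 1.231, -0, 1.82, -0.057], TCP at [0.196, -0.567, 0.256] pointing down, gripper open.
Joint ranges: [-2.87, 2.87], [-0.86, 2.18], [0.17, 2.46], [-1.51, 4.65], [0.06, 2.69], [-2.65, 2.65]. Speed limits (rad/s): [2.57, 2.57, 3.01, 3.14, 3.14, 3.14].

## Interface

Orientations are given as a unit quaternion [w, x, y, z].
In Python, from bench import bot, hand, ik, eyes, ticket, monitor gives the robot as it stands. Calls block until the motion is done:
- bot.move_pose(position, orientation): joint-space move of the TCP to a pose.
- bot.move_l(position, ori=None, speed=0.15, contact_N=None): straight line of the TCP; ori=None keeps the orientation; speed is the mean speed in m/s. With contact_N (N) it stops when the force on the tool has changed by that much, and returns True; else False.
- bot.goto_joints(angles): joint-space move.
- hand.command_gripper(opening, grasp_force=None): finger opening in m; grasp_force is the grip in N (None keeps the last); returns when the fingers have stopped.
- bot.dwell(seconds).
- ik(position, orientation): joint angles nearest the present ones, or None.
- eyes.camera(name): name is "scene" or "side" or "wrist"; returns (picture, depth): 420x560x3 uint8, blue, green, red; 420x560 float32, m along the optical axis (not along the pixel's ray), 0 where there is no reading.
- eyes.camera_params(name): a dict with "K" (3x3 intrinsics, pixels), "k1" (the pictures are not rectified: a ray, as slopes to the right and down, at radius r is drawn at 1 + k1 r^2 times it, then the intrinsics apply), "T" (4x4, takes a point from camera to world coordinates). Camera axes: x right, y down, z forward; pixel columns grow to the right and rows downward; lengths in m; the calibration is good to about 2 mm. A picture is of the moment at which its call begins: read the wrist's pose just before it. camera_params takes no time and is no camera call; for the wrist camera it gives the pose at the moment of the call.
A pose or a line that the arm cannot do raises bot.PlanningError and nothing moves.
- ticket.sign_off(): hands the job in, once; it reports no verdict.
Readings, each from a call of its own:
- monitor.current_clock(): time.
- monitor.current_q(): joint angles.
- monitor.current_joint_velocities(): joint speeds.
- monitor.current_joint_torque(): joint torques, N m.
- monitor.current_eef_pos(): TCP position.
- monitor.current_ee_rot(): TCP orientation.
- monitor.current_wrist_force(): force on the tool from outside, world axes, zero at the start.
- monitor.current_ft_torque(): the same for the moment, N m.
- monitor.current_width(): finger opening in m.
Only numpy, scipy, OpenCV 4.12 (cv2) and the standard library are available. Lean on these libraries where they do the work, as an engineer would, in place of code of your own. Each camera call takes 0.05 s, during which the arm holds its last target. There are 200 camera calls.

## Task

The sorting chute's tin spout is parked in the middle, locked by the brass bar knob on top of its bridge. Pull the knob up to unlock it, turn it until the spout points into the bin compartment that holds the bronze cotter ring, then push the knob back down fully home so that the spout is locked there, and let go. Leave the ring and the swivel lying in their compartments.

Things in the scene. Friction and masses are not known exactly. Their poses are not given: they have to be found in the camera images.
- chute: Fixed sorting chute unit on a 270 x 560 mm baseboard. At its +y end a shelf (y over 175 mm, up to 212 mm high), then a tin chute, a flat dark iron bridge (top at 143 mm) and at -y a bin with 60 mm walls, its two compartments side by side: centres x +70 and x -70, y -175 mm, 30 mm board between. Origin on the counter, straight under the knob's upright axis; z up.
- knob_grip (a point): Centre of the knob's brass bar grip, on its upright turning axis, 181 mm above the counter when down. Bar 48 mm long (this frame's y), 16 wide (x), 24 high, its underside 26 mm above the bridge. The red-painted end (-y) points where the spout points. Grip it from above across its 16 mm width.
- knob_lift (a joint): How far the knob is pulled up, m: 0 down home, 0.016 upper stop. Its key finger sits in one of three notches between 8 mm high lands, so when down it turns only about 10 degrees either way; raise it 0.010 or more to turn past the lands. No spring; 4 N friction holds it where left (5.5 N to pull up, 3 N to push down).
- spout_turn (a joint): Turn of knob and spout together, rad, counterclockwise from above. 0: red end and spout point along the chute's -y, at the middle board (parked; starts within 0.08 of it). +0.785: into the +x compartment, key over that notch. -0.785: into the -x one. Stops at +-0.92. Light friction, 0.04 N m; stays where left.
- ring: The bronze cotter ring lying flat in one of the two bin compartments: 40 mm outside, 28 mm inside, 6 mm thick. Origin at the centre of its underside. (A like ring lies outside on the counter and does not matter.)
- swivel: Brass spinnaker swivel, 77 mm long (along its y), 29 mm wide, 18 mm high: a barrel with a bow at each end, lying in the other compartment. Origin at the centre of its underside.

How it is judged:
By the outcome, as a careful person would: the job done as asked, in the order asked, and still so for the second after the job is handed in, with the robot touching nothing.
It also fails if it takes over 32 s, if anything falls off the work surface, if the arm or the gripper's body presses on something with over 40 N, if the wrist force passes 120 N, or if a joint passes its speed limit or range.

## Working session

There is one attempt and no reset: what is moved stays moved. The work goes in short steps, each a Python script; the robot and the scene stay as the last script left them, time stands still between calls to the robot, and variables do not carry over. Pictures are saved under pics/ and viewed, about 8 in all and at most 12, crops included, and the job is handed in when it is done.

```bash
mkdir -p pics; ls; python3 - <<'E'
from bench import bot,hand,ik,eyes,ticket,monitor
import cv2,numpy as np
for n in("scene","side"):
    im,d=eyes.camera(n);cv2.imwrite(f"pics/{n}0.png",im);np.save(f"pics/{n}0.npy",d)
    p=eyes.camera_params(n);print(n,p["K"],p["k1"],p["T"].round(4))
print(monitor.current_ee_rot(),monitor.current_clock())
E
```

```text
pics
scene [[545.00800382   0.         284.30497301]
 [  0.         545.00800382 200.6215365 ]
 [  0.           0.           1.        ]] -0.04431512331914993 [[-0.7797  0.5975 -0.1872  0.7527]
 [ 0.6261  0.7431 -0.2362  0.1468]
 [-0.0021 -0.3014 -0.9535  0.9489]
 [ 0.      0.      0.      1.    ]]
side [[505.76779626   0.         273.79852915]
 [  0.         505.76779626 209.76787857]
 [  0.           0.           1.        ]] -0.09419211857161054 [[ 0.9519 -0.2055  0.2272  0.4009]
 [-0.3056 -0.5867  0.7499 -0.6025]
 [-0.0208 -0.7833 -0.6213  0.5762]
 [ 0.      0.      0.      1.    ]]
[-0.11648337 -0.69726547 -0.11773865  0.69741673] 0.1
```

View pics/scene0.png

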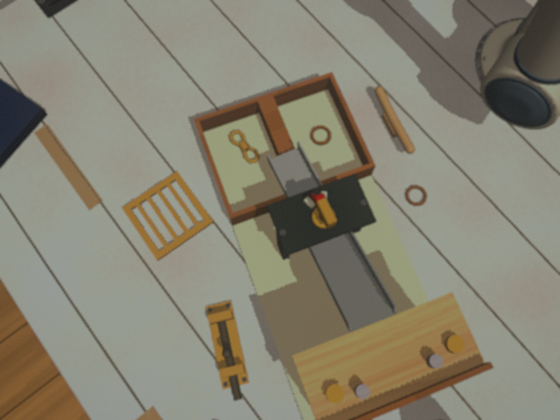

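View pics/side0.png

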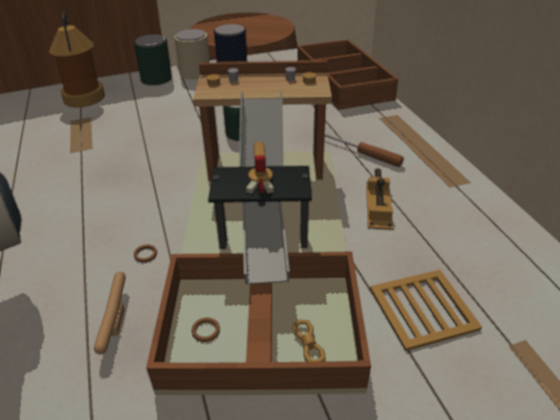

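The ring is in the left compartment in the side view at (205,329), which is the chute's −x side. The swivel is in +x at (310,340). The knob is at about (322,208) in the scene view and (260,158) in the side view. Next I'll work out a rough knob position from depth and from two rays, then look with the wrist camera.

```bash
cat > h.py <<'E'
import numpy as np,cv2
from bench import bot,hand,ik,eyes,ticket,monitor
from scipy.spatial.transform import Rotation as R
def ray(p,uv):
    D=np.array([p["k1"],0,0,0,0.])
    s=cv2.undistortPoints(np.array([[uv]],float),np.asarray(p["K"]),D)[0,0]
    return np.array([s[0],s[1],1.])
def deproj(p,d,uv,w=1):
    u,v=map(int,uv);z=d[v-w:v+w+1,u-w:u+w+1];z=np.median(z[z>0])
    return p["T"][:3,:3]@(ray(p,uv)*z)+p["T"][:3,3]
def atz(p,uv,z):
    r=p["T"][:3,:3]@ray(p,uv);o=p["T"][:3,3];return o+r*(z-o[2])/r[2]
def tri(obs):
    A=0;b=0
    for p,uv in obs:
        r=p["T"][:3,:3]@ray(p,uv);r/=np.linalg.norm(r);M=np.eye(3)-np.outer(r,r);A=A+M;b=b+M@p["T"][:3,3]
    return np.linalg.solve(A,b)
def quat(yaw): # tool x down, tool y (jaw axis) at yaw in the world xy
    y=np.array([np.cos(yaw),np.sin(yaw),0]);x=np.array([0,0,-1.])
    q=R.from_matrix(np.c_[x,y,np.cross(x,y)]).as_quat();return q[[3,0,1,2]]
E
python3 - <<'E'
from h import *
for n,pts in(("scene",dict(red=(318,201),barend=(330,219),mid=(325,210),ring=(311,135),swiv=(238,146),rimNW=(198,118),rimNE=(333,78),rimSE=(370,168),rimSW=(232,216),brA=(280,253),brB=(373,213),brC=(357,180))),("side",dict(red=(260,161),barend=(260,146),ring=(196,329),brL=(213,190),brR=(307,190)))):
    p=eyes.camera_params(n);d=np.load(f"pics/{n}0.npy")
    for k,v in pts.items():print(n,k,deproj(p,d,v).round(3))
S,T=eyes.camera_params("scene"),eyes.camera_params("side")
print("tri red",tri([(S,(318,201)),(T,(260,160))]))
im=[cv2.resize(cv2.imread("pics/scene0.png")[160:260,260:390],None,fx=4,fy=4,interpolation=2),cv2.resize(cv2.imread("pics/side0.png")[130:230,200:320],None,fx=4,fy=4,interpolation=2)]
c=np.zeros((400,800,3),np.uint8);c[:,:400]=im[0][:,60:460];c[:,400:]=im[1][:,40:440];cv2.imwrite("pics/crop.png",c)
W=eyes.camera_params("wrist");print(W["K"],W["k1"],W["T"].round(3),monitor.current_eef_pos())
E
```

```text
scene red [ 0.566 -0.009  0.192]
scene barend [0.57  0.022 0.192]
scene mid [0.567 0.007 0.193]
scene ring [ 0.451 -0.153  0.017]
scene swiv [ 0.571 -0.219  0.02 ]
scene rimNW [ 0.602 -0.293  0.059]
scene rimNE [ 0.359 -0.202  0.06 ]
scene rimSE [ 0.422 -0.027  0.054]
scene rimSW [ 0.664 -0.108  0.059]
scene brA [ 0.635 -0.015  0.015]
scene brB [0.5   0.048 0.14 ]
scene brC [ 0.484 -0.008  0.143]
side red [ 0.559 -0.021  0.187]
side barend [0.568 0.01  0.192]
side ring [ 0.423 -0.141  0.012]
side brL [ 0.49  -0.005  0.142]
side brR [ 0.619 -0.051  0.142]
tri red [ 0.56260969 -0.01122556  0.18189765]
[[334.38919523   0.         277.13815591]
 [  0.         334.38919523 204.60785065]
 [  0.           0.           1.        ]] 0.0206534529152488 [[ 0.326 -0.905 -0.274  0.265]
 [-0.946 -0.312 -0.093 -0.543]
 [-0.002  0.289 -0.957  0.373]
 [ 0.     0.     0.     1.   ]] [ 0.1959312  -0.56687874  0.25524228]
```

View pics/crop.png

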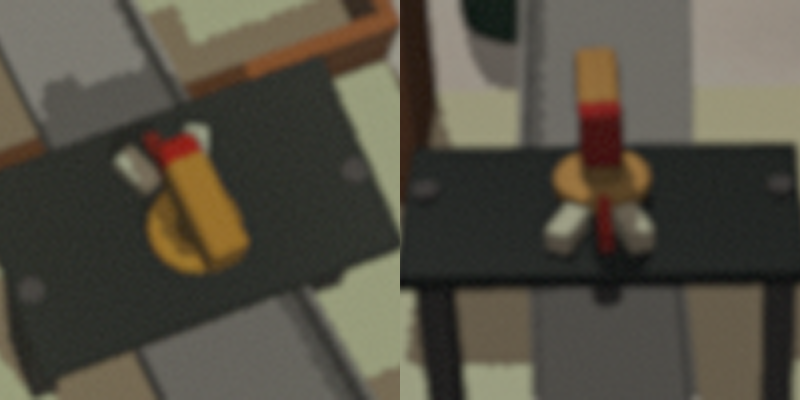

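The crop shows the red key finger in the middle notch between the two lands. From the rims and bridge, the chute yaw is about −19.5°, and the knob is near (0.568, 0.007). I'll hover and measure the bar from two wrist positions.

```bash
cat >> h.py <<'E'
def bar(tag,z0=.182,c=(.568,.007)):
    p=eyes.camera_params("wrist");im,d=eyes.camera("wrist");cv2.imwrite(f"pics/{tag}.png",im)
    v,u=np.mgrid[0:420,0:560];uv=np.stack([u,v],-1).reshape(-1,1,2).astype(float)
    s=cv2.undistortPoints(uv,np.asarray(p["K"]),np.array([p["k1"],0,0,0,0.]))[:,0]
    z=d.reshape(-1,1);P=np.c_[s*z,z]@p["T"][:3,:3].T+p["T"][:3,3]
    top=(z[:,0]>0)&(np.hypot(P[:,0]-c[0],P[:,1]-c[1])<.05)&(P[:,2]>z0)&(P[:,2]<.23)
    Q=P[top];r=cv2.minAreaRect((Q[:,:2]*1000).astype(np.float32));bx=cv2.boxPoints(r);e=[bx[1]-bx[0],bx[2]-bx[1]]
    L=max(e,key=np.linalg.norm);L=L*np.sign(L[1])
    px=uv[:,0][top].mean(0)
    print(tag,len(Q),"ctr",np.round(r[0],1),"size",np.round(r[1],1),"long axis deg",np.degrees(np.arctan2(L[1],L[0])).round(1),"z med",np.median(Q[:,2]).round(4),"px",px.round(1))
    return p,px
E
python3 - <<'E'
from h import *
a=np.radians(-19.5)
for y in(a,a+np.pi):
    for dy in(0,-.785): 
        for z in (.187,.32): print(np.degrees(y+dy).round(),z,np.round(ik([.568,.007,z],quat(y+dy)),2) if ik([.568,.007,z],quat(y+dy)) is not None else None)
print(R.from_quat(monitor.current_ee_rot()[[1,2,3,0]]).as_matrix().round(2))
E
```

```text
-20.0 0.187 [-0.05  0.    1.44 -0.    1.69  0.29]
-20.0 0.32 [-0.05  0.03  1.18 -0.    1.93  0.29]
-64.0 0.187 [-0.05  0.    1.44 -0.    1.69  1.08]
-64.0 0.32 [-0.05  0.03  1.18 -0.    1.93  1.08]
160.0 0.187 None
160.0 0.32 None
116.0 0.187 [-0.05  0.    1.44 -0.    1.69 -2.06]
116.0 0.32 [-0.05  0.03  1.18 -0.    1.93 -2.06]
[[-0.    0.33 -0.95]
 [ 0.   -0.95 -0.33]
 [-1.   -0.   -0.  ]]
```

```bash
python3 - <<'E'
from h import *
q=quat(np.radians(-19.5))
bot.move_pose([.568,.007,.30],q)
o1=bar("w1")
bot.move_l([.545,-.013,.30],speed=.15)
o2=bar("w2")
print("tri",tri([o1,o2]),monitor.current_clock())
E
```

```text
w1 1475 ctr [563.2   3.5] size [48.2 16.3] long axis deg 75.4 z med 0.1932 px [272.9 214.3]
w2 1581 ctr [562.8   2.9] size [48.9 16.4] long axis deg 76.2 z med 0.1933 px [294.3 178.8]
tri [0.56305748 0.00348284 0.18734794] 2.9833
```

View pics/w1.png

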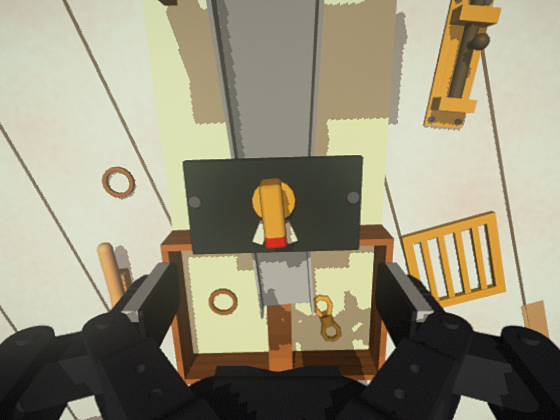

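The wrist view shows the bar at about (273,213) with its red end toward the bin, the ring on the left at (223,300), and the swivel on the right at (328,318). The two views agree on the bar to about 0.5 mm, with its top at z = 0.193. I'll take the chute yaw from the bridge, then grip and lift.

```bash
python3 - <<'E'
from h import *
p=eyes.camera_params("wrist");im,d=eyes.camera("wrist")
v,u=np.mgrid[0:420,0:560];uv=np.stack([u,v],-1).reshape(-1,1,2).astype(float)
s=cv2.undistortPoints(uv,np.asarray(p["K"]),np.array([p["k1"],0,0,0,0.]))[:,0];z=d.reshape(-1,1)
P=np.c_[s*z,z]@p["T"][:3,:3].T+p["T"][:3,3]
m=(z[:,0]>0)&(abs(P[:,2]-.1435)<.004)&(np.hypot(P[:,0]-.563,P[:,1]-.003)<.1)
r=cv2.minAreaRect((P[m][:,:2]*1000).astype(np.float32));print("bridge",r,np.median(P[m][:,2]))
bx=cv2.boxPoints(r);e=max([bx[1]-bx[0],bx[2]-bx[1]],key=np.linalg.norm);e=e*np.sign(e[0])
print("chute yaw",np.degrees(np.arctan2(e[1],e[0])))
# grip
q=quat(np.radians(-14.2));c=[.563,.0033]
bot.move_pose(c+[.26],q)
hit=bot.move_l(c+[.187],speed=.08,contact_N=10);print("hit",hit,monitor.current_eef_pos().round(4))
if not hit:
    hand.command_gripper(0.0,60);print("width",monitor.current_width(),monitor.current_wrist_force().round(1),monitor.current_ft_torque().round(2))
    h=bot.move_l(c+[.200],speed=.03,contact_N=25);print("lift stop",h,monitor.current_eef_pos().round(4),monitor.current_wrist_force().round(1),monitor.current_ft_torque().round(2))
im,d=eyes.camera("side");cv2.imwrite("pics/s1.png",cv2.resize(im[120:240,190:330],None,fx=4,fy=4,interpolation=2));print(monitor.current_clock(),monitor.current_width())
E
```

```text
bridge ((570.2770385742188, 26.225868225097656), (149.92800903320312, 150.49310302734375), 72.19542694091797) 0.14353439880239294
chute yaw -17.80457
hit False [0.5633 0.0033 0.1878]
width 0.015345156451697007 [ 2.6 -1.3  0.8] [-0.09 -0.35 -0.05]
lift stop False [0.5634 0.0032 0.1996] [ 6.2 -1.7 -2.9] [-0.12 -0.75 -0.02]
5.675 0.014900099723172437
```

View pics/s1.png

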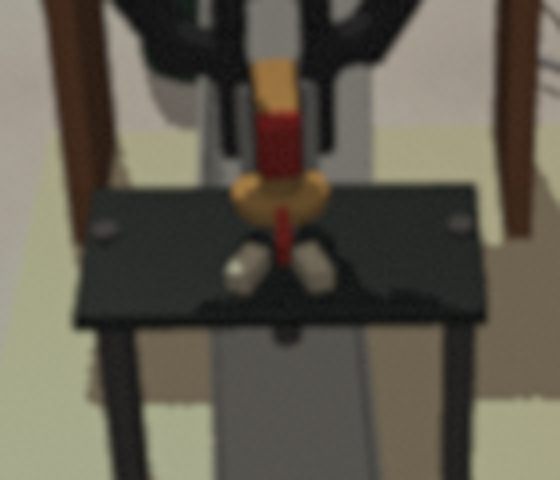

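The knob rose about 12 mm: the collar is off the bridge and the red key finger at (283,235) now stands above the lands. Now I'll lift a touch more and turn it.

```bash
python3 - <<'E'
from h import *
c=[.5632,.0033]
bot.move_l(c+[.2018],speed=.03)
print(monitor.current_eef_pos().round(4),monitor.current_wrist_force().round(1))
for a in(-30,-46,-62.8):
    bot.move_pose(c+[.2018],quat(np.radians(a)))
    print(a,monitor.current_eef_pos().round(4),monitor.current_wrist_force().round(1),monitor.current_ft_torque().round(2),monitor.current_width())
im,d=eyes.camera("side");cv2.imwrite("pics/s2.png",cv2.resize(im[120:300,170:350],None,fx=3,fy=3,interpolation=2));print(monitor.current_clock())
E
```

```text
[0.5634 0.0032 0.2011] [ 4.9 -0.5 -2.7]
-30 [0.5633 0.0032 0.2011] [ 5.3  0.1 -5.5] [-0.12 -0.8  -0.  ] 0.01513421509570579
-46 [0.5632 0.0033 0.2011] [ 5.6 -0.4 -5.4] [-0.05 -0.83 -0.  ] 0.015274389044731681
-62.8 [0.5632 0.0034 0.2013] [ 4.7 -0.4 -4.9] [ 0.03 -0.76  0.01] 0.015208366549330287
7.1
```

View pics/s2.png

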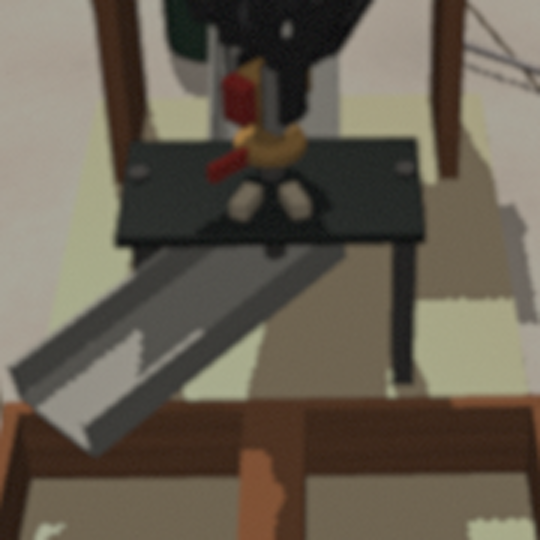

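The spout now points into the −x (ring) compartment, and the key finger at (226,163) is past the lands. Pushing down.

```bash
python3 - <<'E'
from h import *
c=[.5632,.0033]
h=bot.move_l(c+[.1835],speed=.025,contact_N=22)
print(h,monitor.current_eef_pos().round(4),monitor.current_wrist_force().round(1),monitor.current_ft_torque().round(2))
hand.command_gripper(0.05)
print(monitor.current_width(),monitor.current_wrist_force().round(1))
bot.move_l(c+[.30],speed=.12)
bar("w3",z0=.184,c=(.563,.003))
im,d=eyes.camera("side");b=cv2.resize(im[120:240,170:320],None,fx=3,fy=3,interpolation=2)
a=cv2.imread("pics/w3.png")[120:280,190:370];a=cv2.resize(a,(405,360))
cv2.imwrite("pics/f1.png",np.hstack([a,b]));print(monitor.current_clock())
E
```

```text
True [0.5633 0.0034 0.1872] [-0.6 -0.3  4.8] [0.02 0.2  0.  ]
0.04987076238677747 [0.5 0.7 1. ]
w3 1466 ctr [563.3   3. ] size [48.  15.6] long axis deg 26.8 z med 0.1933 px [277.6 209. ]
9.3333
```

View pics/f1.png

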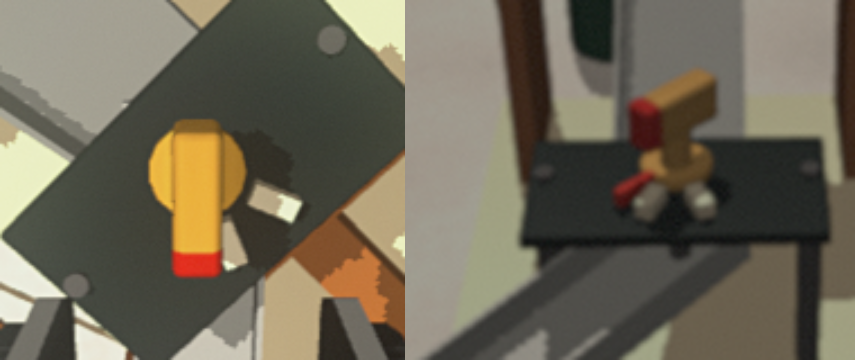

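The bar top is back at its original 0.1933 m, the yaw is right, the key is beside the land, and the gripper is clear.

```bash
python3 - <<'E'
from h import *
ticket.sign_off();print(monitor.current_clock())
E
```

```text
the job is handed in; nothing more can be done
the job is handed in; nothing more can be done
```

The spout now points into the chute's −x compartment, which holds the ring. The knob is pushed back down and released, and the job is handed in. I gripped the knob, raised it about 13 mm, turned it clockwise to −0.785 rad, pushed it down until it stopped firmly, let go and moved clear.

**Last checks (at 9.3 s of the 32 s limit):**
- **Height:** the top of the bar is at 0.1933 m, the same as before the lift, so the knob reads as fully home. The push-down ended on a firm stop at tool height 0.1872 m; it was 0.1878 m when I gripped it.
- **Turn:** the bar sits at −63.2°, against a target of −62.8°, well inside the notch's play of about 10° either way.
- **Bin:** I didn't touch the ring or the swivel. I didn't take a final close-up of the bin.

**Disagreements:**
- **Knob position:** my first rough estimate from the fixed cameras was about 5 mm off from the wrist camera's. I used the wrist camera's, because its two views agreed to about 0.6 mm.
- **Chute angle:** estimates ranged from −17.8° to −19.5°. I used −17.8°, although that bridge outline measured 150 × 150 mm and so probably took in something besides the bridge. The gap is well inside the notch's play.

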